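# Put the glass staining jar away without cracking it

## Task

The tall, slim, footed glass staining jar with the white cap is standing out on the lab bench: put it upright into the free, cork-lined compartment of the wooden rack. It is thin glass that cracks under a hard squeeze, a knock or a drop, so hold it with only a light grip (no more than about 15 N), keep it upright and set it down softly. Leave the two pieces of glassware already in the rack where they stand.

Things in the scene. Friction and masses are not known exactly. Their poses are not given: they have to be found in the camera images.
- staining_jar: Thin glass jar, round (yaw is free), 92 mm high, 0.10-0.20 kg, upright on the bench (height 0). Foot 56 mm diameter, 8 mm high; clear body 44 mm diameter from 8 to 74 mm, four slides with pink specimens inside; white cap 48 mm diameter above. Origin: centre of underside, z up. 8 N per finger holds it. A wide low white-capped jar (64 mm wide, 56 high) and a clear dropper bottle are not meant.
- pad: Fixed cork square 76 x 76 x 2 mm at the centre of the rack's free compartment (any of the three in the row). Origin: centre of its underside, 5 mm above the bench; z up, x along the row. The fixed pine rack is 272 mm (along x) by 94 mm, its walls 25 mm high, 5 mm thick; compartments 84 x 84 mm inside, 89 mm apart; the other two are occupied.
- dropper_bottle: Amber glass dropper bottle with a dark rubber bulb, 46 mm diameter, 94 mm high, standing in another compartment of the rack; origin at the centre of its underside. It stays there.
- weighing_dish: Low round glass dish with a lid and knob, 62 mm diameter, 55 mm high, standing in the remaining compartment of the rack; origin at the centre of its underside. It stays there.
Not all that is in view belongs to the job. There is more than one size of the dropper_bottle; the one meant has the size given above.

How it is judged:
By the outcome, as a careful person would: the job done as asked, in the order asked, and still so for the second after the job is handed in, with the robot touching nothing.
It also fails if it takes over 35 s, if anything falls off the work surface, if the arm or the gripper's body presses on something with over 40 N, if the wrist force passes 120 N, or if a joint passes its speed limit or range.

## Robot

A 7-joint arm with a two-finger parallel gripper is mounted at the origin on the work surface. World frame = base frame: x ahead of the robot, y to its left, z up, the work surface at z = 0. Lengths are in m, angles in rad, forces in N, time in s.
With the tool pointing down it reaches from about 0.4 to 0.85 m from the base axis. Payload 4.5 kg.
Tool frame: the origin (TCP) lies where the fingers leave the gripper's body, on its centre line; the fingertips stand 64 mm ahead of it and the grasp point (between the pads) lies 45 mm ahead of it; z points along the fingers, y is the line along which they close (so a half turn about z gives the same grasp; the last joint's range is limited). The gripper opens to 88 mm and grips with 3 to 60 N. Pads are 18 mm wide; open, the fingers measure 123 mm over their backs; the gripper's body (75 mm by 187 mm) begins 45 mm behind the grasp point.
Start: joints at [1.154, 0.689, -0.195, 1.565, 0.157, 0.902, -0.215], TCP at [0.272, -0.563, 0.303] pointing down, gripper open.
Joint ranges: [-3.01, 3.01], [-0.46, 2.08], [-1.47, 1.51], [0.13, 2.56], [-1, 4.14], [0.04, 2.09], [-2.66, 2.66]. Speed limits (rad/s): [2.57, 2.57, 3.14, 3.14, 3.14, 3.14, 3.14].

## Interface

Orientations are given as a unit quaternion [x, y, z, w].
In Python, from plant import r gives the robot as it stands.
- The arm moves only by the tool play_rows, never from a script. Its arguments are lists of equal length, an entry for each row: "translation": the shift along the tool's x, y, z in m, a list of three; "delta_rot": the turn, a rotation vector about the tool's x, y, z in degrees, a list of three; "grip": the opening, from -1 (shut) to 1 (fully open). In form: {"translation": [[x, y, z], ...], "delta_rot": [[rx, ry, rz], ...], "grip": [grip, ...]}. A call has 1 to 20 rows; each row shifts and turns the commanded pose from where the row before left it, along the tool's axes as they then stand; what a row does not reach is not made up. A row lasts 1/8 s, in which the tool goes at most 62.5 mm and 10.7 degrees, less where a joint would pass 70% of its speed; a pose out of reach is approached as far as the arm can. A call with a gripper value outside its range is refused whole. The fingers move at their own pace and stop on an object; "squeeze" is the grip in N (left out, the last holds). Time passes only in rows, so rows that do not move let the fingers close. It gives the time, the measured TCP pose, the force, the opening and the grip force at its end, in the units of the state.
- r.get_state(): the state, without advancing time (a new reading comes with each control period).
- r.snapshot(name): name is "side" or "top"; returns the picture (384x512x3 uint8, blue, green, red); there is no depth.
- r.get_calibration(name): a dict with "intrinsics" (3x3 intrinsics, pixels), "k1" (the pictures are not rectified: a ray, as slopes to the right and down, at radius r is drawn at 1 + k1 r^2 times it, then the intrinsics apply), "eye" and "rotation" of the camera in the world. Camera axes: x right, y up, looking along -z (the intrinsics and any distortion apply to the point x, -y, -z); pixel columns grow to the right and rows downward; lengths in m; the calibration is good to about 2 mm. A picture is of the moment at which its call begins. get_calibration takes no time and is no camera call.
- r.finish_job(): hands the job in; it is judged then, once.
Trained networks look in the newest picture that a camera, given by its name, has taken for a name from the list of things; names that differ only in an ending like _2 or _b are one class to them, and where a whole thing is asked for, a point or a joint stands for the part that bears it (a point fixed in the world has none). Each returns a list of dicts, best first, with "confidence" (0 to 1); they miss things now and then, are a little off and sometimes report something else, mostly with a low value. They report only what shows in the picture. A call takes as long as a camera call. They do not tell look-alikes from the thing itself.
- r.look_for(camera, target): "point" ([x, y, z] in m, in world coordinates, good to about 4 mm: the middle of the surface that is visible of it).
- r.silhouettes(camera, target): "pixels" (384x512 bool, what is visible of it).
The state is a dict: "clock": time; "q": joint angles; "qd": joint speeds; "joint_torque": joint torques, N m; "tool_pos": TCP position; "eef_rot": TCP orientation; "contact_force": force on the tool from outside, world axes, zero at the start; "moment": the same for the moment, N m; "opening": opening from 0.0 (shut) to 1.0 (fully open); "finger_force": force on a finger pad.
Only numpy, scipy, OpenCV 4.12 (cv2) and the standard library are available. Lean on these libraries where they do the work, as an engineer would, in place of code of your own. Each camera call takes 0.05 s, during which the arm holds its last target. There are 200 camera calls.

## Working session

There is one attempt and no reset: what is moved stays moved. The work goes in short steps, Python scripts to look and compute and a tool call to move; the robot and the scene stay as the last step left them, time stands still between calls to the robot, and variables do not carry over. Pictures are saved under pics/ and viewed, at most 10 in all, crops included, and the job is handed in when it is done.

Besides the shell and the picture viewer there is one more tool, called after "Call:" as name(argument=value, ...), one argument or row to a line, values as JSON. play_rows: Moves the arm, as the interface text tells. Its arguments: {"type":"object","properties":{"translation":{"type":"array","items":{"type":"array","items":{"type":"number"}}},"delta_rot":{"type":"array","items":{"type":"array","items":{"type":"number"}}},"grip":{"type":"array","items":{"type":"number"}},"squeeze":{"type":"number"}},"required":["translation","delta_rot","grip"]}

```bash
mkdir -p pics; cat > h.py <<'E'
import numpy as np, cv2
from plant import r
def cal(n):
    c=r.get_calibration(n); return np.array(c["intrinsics"]),c["k1"],np.array(c["eye"]),np.array(c["rotation"])
def ray(n,u,v):
    K,k1,e,R=cal(n); p=np.linalg.solve(K,[u,v,1.])[:2]; rd=np.hypot(*p); s=rd
    for _ in range(20): s=rd/(1+k1*s*s)
    p=p*(s/rd if rd>0 else 1)
    d=R@np.array([p[0],-p[1],-1.]); return e,d
def atz(n,u,v,z):
    e,d=ray(n,u,v); return e+d*(z-e[2])/d[2]
def proj(n,P):
    K,k1,e,R=cal(n); q=R.T@(np.array(P)-e); p=np.array([q[0],-q[1]])/-q[2]
    p=p*(1+k1*p@p); return (K@np.array([p[0],p[1],1]))[:2]
E
python3 - <<'E'
from h import *
for n in("side","top"):
    cv2.imwrite(f"pics/{n}0.png",r.snapshot(n))
    print(n,cal(n)[2].round(3))
    for t in("staining_jar","pad","dropper_bottle","weighing_dish"):
        for d in r.look_for(n,t)[:4]:
            print(t,np.round(d["point"],3),round(d["confidence"],2),proj(n,d["point"]).round())
s=r.get_state();print(s["clock"],s["tool_pos"],s["eef_rot"],s["opening"])
E
```

```text
side [ 0.099 -0.438  0.56 ]Traceback (most recent call last):
  File "<stdin>", line 7, in <module>
  File "h.py", line 13, in proj
    K,k1,e,R=cal(n); q=R.T@(np.array(P)-e); p=np.array([q[0],-q[1]])/-q[2]
                       ~~~^^~~~~~~~~~~~~~~
ValueError: matmul: Input operand 1 has a mismatch in its core dimension 0, with gufunc signature (n?,k),(k,m?)->(n?,m?) (size 3 is different from 4)
```

View pics/side0.png

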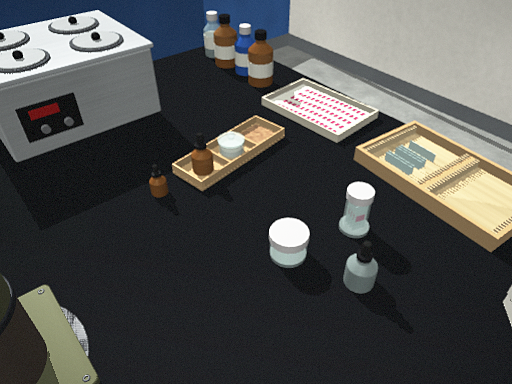

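The side view shows the tall, slim, footed jar with a white cap at about (357,210). The low wide jar is at (289,242) and the clear dropper bottle at (361,270). The rack is at (230,150) with its free compartment on the right, at about (264,132). The camera "rotation" is a quaternion, so I'll fix the helper.

```bash
sed -i 's/np.array(c\["rotation"\])$/Rotation.from_quat(c["rotation"]).as_matrix()/; 1a from scipy.spatial.transform import Rotation' h.py
python3 - <<'E'
from h import *
for n in("side","top"):
    im=r.snapshot(n)
    if n=="top": cv2.imwrite("pics/top0.png",im)
    else: cv2.imwrite("pics/crop.png",cv2.resize(im[100:310,140:400],None,fx=2.8,fy=2.8,interpolation=cv2.INTER_CUBIC))
    print(n,cal(n)[2].round(3))
    for t in("staining_jar","pad","dropper_bottle","weighing_dish"):
        for d in r.look_for(n,t)[:4]:
            print(t,np.round(d["point"],3),round(d["confidence"],2),proj(n,d["point"]).round())
s=r.get_state();print(s["clock"],s["tool_pos"],s["eef_rot"],s["opening"])
E
```

```text
side [ 0.099 -0.438  0.56 ]
staining_jar [ 0.569 -0.134  0.055] 0.67 [355. 211.]
pad [0.644 0.231 0.007] 0.72 [257. 133.]
dropper_bottle [0.354 0.186 0.032] 0.6 [159. 183.]
weighing_dish [0.542 0.202 0.045] 0.93 [229. 140.]
top [ 0.425 -0.014  0.727]
staining_jar [ 0.581 -0.121  0.093] 0.83 [320. 137.]
pad [0.641 0.225 0.008] 0.83 [140. 118.]
dropper_bottle [0.359 0.189 0.035] 0.81 [149. 262.]
dropper_bottle [0.463 0.189 0.05 ] 0.71 [149. 205.]
weighing_dish [0.551 0.209 0.039] 0.87 [141. 159.]
0.6 [ 0.27232882 -0.56256258  0.30274892] [ 9.74700123e-01  2.23516595e-01 -6.55515399e-07  4.14101242e-05] 1.0028095740799245
```

View pics/top0.png

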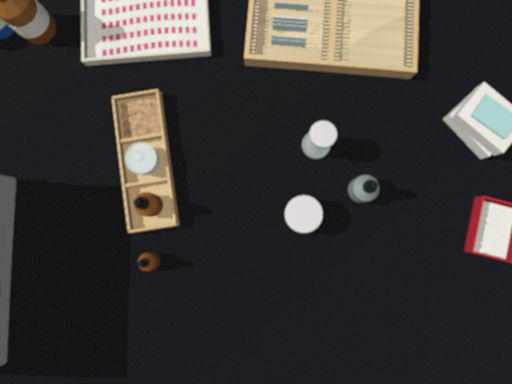

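View pics/crop.png

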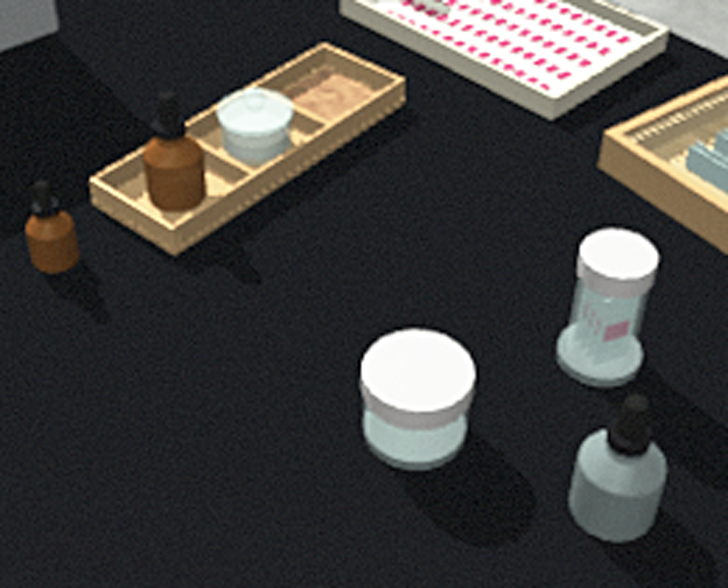

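Three things could be the jar (side pixels):
- Tall, slim, footed jar with pink slides at (357,210). It fits, because only this one has a foot, a slim body and specimens.
- Wide low jar at (289,242). It is too wide.
- Clear dropper bottle at (361,270). It has a dark bulb and no cap.

The enlarged crop confirms the first. The cork-lined compartment is the rack's far end, at top pixel (140,118). Next I'll measure precisely.

```bash
python3 - <<'E'
from h import *
from scipy.optimize import least_squares
ms={}
for n in("top","side"):
    im=r.snapshot(n)
    for t in("staining_jar","pad"):
        d=r.silhouettes(n,t)
        if not d: print(n,t,"none");continue
        m=d[0]["pixels"].astype(bool); ms[n,t]=m; v,u=np.nonzero(m)
        print(n,t,m.sum(),u.min(),u.max(),v.min(),v.max())
        if t=="pad": print("  centroid z7mm",atz(n,u.mean(),v.mean(),.007).round(4), cv2.minAreaRect(np.c_[u,v].astype(np.float32)))
# jar: hull of projected solid vs silhouette
def hull(n,x,y):
    a=np.linspace(0,2*np.pi,40,endpoint=False);M=np.zeros((384,512),np.uint8)
    for R_,z0,z1 in((.028,0,.008),(.022,.008,.074),(.024,.074,.092)):
        P=[proj(n,[x+R_*np.cos(t),y+R_*np.sin(t),z]) for z in(z0,z1) for t in a]
        cv2.fillConvexPoly(M,cv2.convexHull(np.round(np.array(P)*16).astype(np.int32)),1,shift=4)
    return M>0
g=None
for st in (.004,.001):
    c=g[1:] if g else (.575,-.125); best=None
    for dx in np.arange(-4,5)*st:
        for dy in np.arange(-4,5)*st:
            x,y=c[0]+dx,c[1]+dy
            s=[ (lambda H,m:(H&m).sum()/(H|m).sum())(hull(n,x,y),ms[n,"staining_jar"]) for n in("top","side")]
            if best is None or sum(s)>sum(best[0]): best=(s,x,y)
    g=best;print("jar",g)
for n in("top","side"):  # single-camera
    print(n,max(((lambda H,m:(H&m).sum()/(H|m).sum())(hull(n,g[1]+dx*.001,g[2]+dy*.001),ms[n,"staining_jar"]),dx,dy) for dx in range(-5,6) for dy in range(-5,6)))
# rack: outer silhouette by wood colour in top view
im=r.snapshot("top");hsv=cv2.cvtColor(im,cv2.COLOR_BGR2HSV)
w=np.zeros((384,512),np.uint8);w[80:245,100:190]=(hsv[80:245,100:190,2]>85)
w=cv2.morphologyEx(w,cv2.MORPH_CLOSE,np.ones((15,15)));w=cv2.morphologyEx(w,cv2.MORPH_OPEN,np.ones((9,9)))
c=max(cv2.findContours(w,0,1)[0],key=cv2.contourArea)
def rack(p,full=True):
    x,y,t=p;cs,sn=np.cos(t),np.sin(t)  # p= pad centre
    P=[proj("top",[x+cs*a-sn*b,y+sn*a+cs*b,z]) for a in(.047,-.225) for b in(-.047,.047) for z in(0,.025)]
    M=np.zeros((384,512),np.uint8);cv2.fillConvexPoly(M,cv2.convexHull(np.round(np.array(P)*16).astype(np.int32)),1,shift=4);return M>0
from scipy.optimize import minimize
f=lambda p:-(rack(p)&(w>0)).sum()/(rack(p)|(w>0)).sum()
o=minimize(f,[.641,.225,.15],method="Nelder-Mead",options=dict(initial_simplex=[[.641,.225,.15],[.65,.225,.15],[.641,.235,.15],[.641,.225,.25]]))
print("rack",o.x,np.degrees(o.x[2]),o.fun)
for n in("top","side"):
    for t in("dropper_bottle",): print([proj(n,[o.x[0]-k*.089*np.cos(o.x[2]),o.x[1]-k*.089*np.sin(o.x[2]),.007]).round() for k in(0,1,2)])
for px in((304,230),(364,200)): print(atz("top",*px,.0).round(3))
o_=im.copy();o_[cv2.morphologyEx(rack(o.x).astype(np.uint8),cv2.MORPH_GRADIENT,np.ones((2,2)))>0]=(0,0,255)
o_[cv2.morphologyEx(hull("top",*g[1:]).astype(np.uint8),cv2.MORPH_GRADIENT,np.ones((2,2)))>0]=(0,255,0)
cv2.imwrite("pics/fit.png",cv2.resize(o_[70:250,90:400],None,fx=2.5,fy=2.5))
E
```

```text
top staining_jar 947 302 336 121 158
top pad 1380 120 160 97 138
  centroid z7mm [0.6416 0.2249 0.007 ] ((140.0167236328125, 117.62825012207031), (37.551475524902344, 38.499961853027344), 82.56858825683594)
side staining_jar 1388 339 373 182 237
side pad 321 242 271 125 141
  centroid z7mm [0.6439 0.2325 0.007 ] ((256.5000305175781, 133.50001525878906), (26.385602951049805, 16.546903610229492), 26.56505012512207)Traceback (most recent call last):
  File "<stdin>", line 25, in <module>
  File "<stdin>", line 16, in hull
  File "h.py", line 14, in proj
    K,k1,e,R=cal(n); q=R.T@(np.array(P)-e); p=np.array([q[0],-q[1]])/-q[2]
             ~~~^^^
  File "h.py", line 5, in cal
    c=r.get_calibration(n); return np.array(c["intrinsics"]),c["k1"],np.array(c["eye"]),Rotation.from_quat(c["rotation"]).as_matrix()
ValueError: time passes only in moves, steps and waits
```

I'll start with the wrist turn (25.8° to 7.3°, square to the rack), which keeps the view clear. Then I'll refine the measurement with the calibration cached.

Call:
play_rows(
  translation=[
    [0, 0, 0],
    [0, 0, 0],
  ],
  delta_rot=[
    [0, 0, 9.2],
    [0, 0, 9.2],
  ],
  grip=[1, 1],
  squeeze=8,
)

```text
clock: 1.15
tool_pos: [0.2723, -0.5626, 0.3027]
eef_rot: [0.998, 0.062, 0.0, -0.0]
contact_force: [-1.0, -0.0, -0.1]
opening: 1.001
finger_force: 0.0
```

```bash
sed -i 's/^def cal(n)/from functools import lru_cache\n@lru_cache(None)\ndef cal(n)/' h.py
cat > m.py <<'E'
from h import *
from scipy.optimize import minimize
def fill(n,M,P): cv2.fillConvexPoly(M,cv2.convexHull(np.round(np.array([proj(n,p) for p in P])*16).astype(np.int32)),1,shift=4)
def jar(n,p,z=0):
    a=np.linspace(0,2*np.pi,40,endpoint=False);M=np.zeros((384,512),np.uint8)
    for R_,z0,z1 in((.028,0,.008),(.022,.008,.074),(.024,.074,.092)):
        fill(n,M,[[p[0]+R_*np.cos(t),p[1]+R_*np.sin(t),z+h] for h in(z0,z1) for t in a])
    return M>0
def rack(n,p):
    cs,sn=np.cos(p[2]),np.sin(p[2]);M=np.zeros((384,512),np.uint8)
    fill(n,M,[[p[0]+cs*a-sn*b,p[1]+sn*a+cs*b,z] for a in(.047,-.225) for b in(-.047,.047) for z in(0,.025)]);return M>0
iou=lambda A,B:(A&B).sum()/(A|B).sum()
def fit(f,x0,d): return minimize(lambda p:-f(p),x0,method="Nelder-Mead",options=dict(initial_simplex=[x0]+[np.array(x0)+np.eye(len(x0))[i]*d[i] for i in range(len(x0))]))
E
python3 - <<'E'
from m import *
S={}
for n in("top","side"):
    im=r.snapshot(n); S[n]=r.silhouettes(n,"staining_jar")[0]["pixels"].astype(bool)
    if n=="top": top=im
for k in(("top",),("side",),("top","side")):
    o=fit(lambda p:sum(iou(jar(n,p),S[n]) for n in k)/len(k),[.576,-.126],[.008,.008]);print("jar",k,o.x.round(4),round(-o.fun,3))
g=o.x
w=np.zeros((384,512),np.uint8);w[80:245,100:190]=cv2.cvtColor(top,cv2.COLOR_BGR2HSV)[80:245,100:190,2]>85
w=cv2.morphologyEx(cv2.morphologyEx(w,3,np.ones((15,15))),2,np.ones((9,9)))>0
o=fit(lambda p:iou(rack("top",p),w),[.641,.225,.13],[.008,.008,.08]);print("rack pad",o.x.round(4),np.degrees(o.x[2]),o.fun)
ed=lambda M:cv2.morphologyEx(M.astype(np.uint8),4,np.ones((2,2)))>0
top[ed(rack("top",o.x))]=(0,0,255);top[ed(jar("top",g))]=(0,255,0)
cv2.imwrite("pics/fit.png",cv2.resize(top[70:250,90:400],None,fx=2.5,fy=2.5))
for px in((304,225),(364,198)): print(atz("top",*px,.0).round(3))
s=r.get_state();print(s["clock"],s["tool_pos"],s["eef_rot"])
R=Rotation.from_quat(s["eef_rot"]).as_matrix();print("delta",R.T@(np.array([*g,.097])-s["tool_pos"]),np.degrees(np.arctan2(R[1,0],R[0,0])))
E
```

```text
jar ('top',) [ 0.587 -0.127] 0.901
jar ('side',) [ 0.5835 -0.1266] 0.915
jar ('top', 'side') [ 0.586  -0.1257] 0.904
rack pad [0.6423 0.2264 0.1591] 9.11744094019233 -0.9909103429279713
[ 0.428 -0.102  0.   ]
[ 0.481 -0.221  0.   ]
1.35 [ 0.27243718 -0.56250258  0.30274987] [ 9.97791050e-01  6.64305012e-02 -8.02864077e-05  5.66390315e-05]
delta [ 0.36868499 -0.39137399  0.20564797] 7.617984308168869
```

View pics/fit.png

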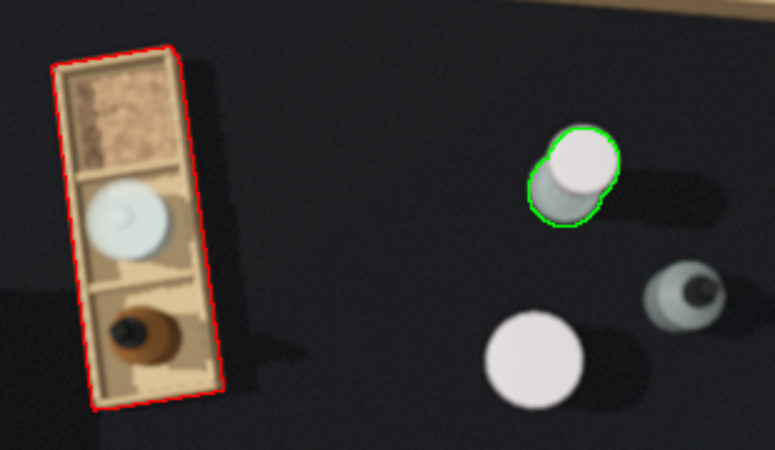

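The rack fits to within a pixel: pad (0.642, 0.226), yaw 9.1°. The jar is at about (0.587, -0.126) and the outline matches. Moving above the jar.

Call:
play_rows(
  translation=[
    [0.026, -0.028, 0],
    [0.026, -0.028, 0],
    [0.026, -0.028, 0],
    [0.026, -0.028, 0],
    [0.026, -0.028, 0],
    [0.026, -0.028, 0],
    [0.026, -0.028, 0],
    [0.026, -0.028, 0],
    [0.026, -0.028, 0],
    [0.026, -0.028, 0],
    [0.026, -0.028, 0],
    [0.026, -0.028, 0],
    [0.026, -0.028, 0],
    [0.026, -0.028, 0],
    [0, 0, 0],
  ],
  delta_rot=[
    [0, 0, -1.5],
    [0, 0, 0],
    [0, 0, 0],
    [0, 0, 0],
    [0, 0, 0],
    [0, 0, 0],
    [0, 0, 0],
    [0, 0, 0],
    [0, 0, 0],
    [0, 0, 0],
    [0, 0, 0],
    [0, 0, 0],
    [0, 0, 0],
    [0, 0, 0],
    [0, 0, 0],
  ],
  grip=[1, 1, 1, 1, 1, 1, 1, 1, 1, 1, 1, 1, 1, 1, 1],
)

```text
clock: 3.22
tool_pos: [0.5737, -0.1153, 0.3027]
eef_rot: [0.997, 0.082, 0.001, -0.001]
contact_force: [-0.0, 0.4, -0.0]
opening: 1.0
finger_force: 0.0
```

```bash
python3 - <<'E'
from m import *
t=cv2.imread("pics/top0.png");w=np.zeros((384,512),np.uint8);w[115:152,300:340]=t[115:152,300:340].min(2)>165
c=max(cv2.findContours(w,0,1)[0],key=cv2.contourArea);print(cv2.minEnclosingCircle(c),cv2.contourArea(c))
(u,v),_=cv2.minEnclosingCircle(c);print("cap",atz("top",u,v,.092))
im=r.snapshot("side");cv2.imwrite("pics/s1.png",im)
s=r.get_state();print(s["clock"],s["tool_pos"],s["qd"].round(3) if hasattr(s["qd"],"round") else s["qd"])
R=Rotation.from_quat(s["eef_rot"]).as_matrix();print("delta",R.T@(np.array([.587,-.126,.097])-s["tool_pos"]),np.degrees(np.arctan2(R[1,0],R[0,0])),R[:,2])
E
```

```text
((319.5880126953125, 136.10800170898438), 17.414722442626953) 575.5
cap [ 0.58242284 -0.12009764  0.092     ]
3.275 [ 0.57243215 -0.11788908  0.30259219] [ 0.036 -0.007  0.045  0.025  0.008  0.    -0.001]
delta [0.01301814 0.0104618  0.20558997] 9.218767510531132 [ 2.03435448e-04  6.33271715e-04 -9.99999779e-01]
```

View pics/s1.png

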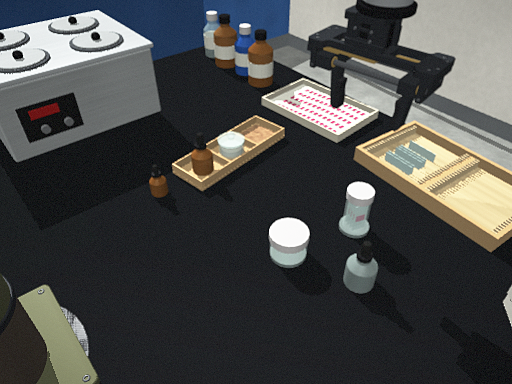

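The gripper hangs over the jar (fingertips at pixels (337,105) and (400,122)), with the jar untouched at (357,210). I'll cross-check the cap and the camera's bias against the known fingertip position.

```bash
python3 - <<'E'
from m import *
t=cv2.imread("pics/top0.png")
for th in(185,200,210):
    w=np.zeros((384,512),np.uint8);w[115:152,300:345]=t[115:152,300:345].min(2)>th
    c=max(cv2.findContours(w,0,1)[0],key=cv2.contourArea);(u,v),a,_=cv2.fitEllipse(c);print(th,u,v,a,atz("top",u,v,.092).round(4))
s=cv2.imread("pics/side0.png");
for th in(150,170,190):
    w=np.zeros((384,512),np.uint8);w[175:215,335:385]=s[175:215,335:385].min(2)>th
    c=max(cv2.findContours(w,0,1)[0],key=cv2.contourArea);x,y,W,H=cv2.boundingRect(c);print("side cap",th,x,y,W,H)
p=[.587,-.126];j=jar("side",p);v,u=np.nonzero(j);print("pred side jar",u.min(),u.max(),v.min(),v.max())
st=r.get_state();P=np.array(st["tool_pos"]);R=Rotation.from_quat(st["eef_rot"]).as_matrix();print(P)
for y in(-.044,-.0615,.044,.0615): print(y,proj("side",P+R@[0,y,.064]).round(1))
E
```

```text
185 322.5549011230469 133.5948028564453 (25.021541595458984, 26.19236183166504) [ 0.5869 -0.1254  0.092 ]
200 322.6434631347656 133.540283203125 (23.733945846557617, 25.30351448059082) [ 0.587  -0.1255  0.092 ]
210 322.5513000488281 133.4678955078125 (22.984806060791016, 24.406339645385742) [ 0.5872 -0.1254  0.092 ]
side cap 150 347 182 28 18
side cap 170 347 182 28 18
side cap 190 347 182 28 18
pred side jar 339 375 181 237
[ 0.57243215 -0.11788908  0.30259219]
-0.044 [341.2 106.8]
-0.0615 [331.8 103.2]
0.044 [392.7 126.6]
0.0615 [403.8 130.9]
```

Both cameras agree on the jar at (0.587, -0.1255). Starting a partial descent.

Call:
play_rows(
  translation=[
    [0.008, 0.005, 0.02],
    [0.008, 0.005, 0.02],
    [0, 0, 0.02],
    [0, 0, 0.02],
    [0, 0, 0],
    [0, 0, 0],
    [0, 0, 0],
  ],
  delta_rot=[
    [0, 0, 0],
    [0, 0, 0],
    [0, 0, 0],
    [0, 0, 0],
    [0, 0, 0],
    [0, 0, 0],
    [0, 0, 0],
  ],
  grip=[1, 1, 1, 1, 1, 1, 1],
)

```text
clock: 4.15
tool_pos: [0.5897, -0.1271, 0.2234]
eef_rot: [0.997, 0.078, 0.001, 0.0]
contact_force: [-1.2, 0.2, -0.2]
opening: 1.002
finger_force: 0.0
```

```bash
cat > d.py <<'E'
import sys
from h import *
s=r.get_state();print(s["clock"],s["tool_pos"].round(4),"qd",np.abs(s["qd"]).max(),s["opening"],s["finger_force"],s["contact_force"])
R=Rotation.from_quat(s["eef_rot"]).as_matrix();print("delta",(R.T@(np.array([float(a) for a in sys.argv[1:4]])-s["tool_pos"])).round(4),np.degrees(np.arctan2(R[1,0],R[0,0])),R[:,2].round(4))
E
python3 d.py .587 -.1255 .097
```

```text
4.15 [ 0.5897 -0.1271  0.2234] qd 0.005558268747682951 1.0019375770296515 0.0 [-1.23383075  0.17109431 -0.17707713]
delta [-0.0026 -0.0021  0.1264] 8.909567366189263 [ 1.5e-03 -4.0e-04 -1.0e+00]
```

Call:
play_rows(
  translation=[
    [-0.003, -0.002, 0.015],
    [0, 0, 0.02],
    [0, 0, 0.02],
    [0, 0, 0.02],
    [0, 0, 0.02],
    [0, 0, 0.015],
    [0, 0, 0.01],
    [0, 0, 0.006],
    [0, 0, 0],
    [0, 0, 0],
  ],
  delta_rot=[
    [0, 0, 0],
    [0, 0, 0],
    [0, 0, 0],
    [0, 0, 0],
    [0, 0, 0],
    [0, 0, 0],
    [0, 0, 0],
    [0, 0, 0],
    [0, 0, 0],
    [0, 0, 0],
  ],
  grip=[1, 1, 1, 1, 1, 1, 1, 1, 1, 1],
)

```text
clock: 5.4
tool_pos: [0.5863, -0.1254, 0.0972]
eef_rot: [0.997, 0.078, 0.0, 0.0]
contact_force: [0.5, 0.2, 0.2]
opening: 1.002
finger_force: 0.0
```

```bash
python3 d.py .587 -.1255 .097; python3 -c "
from h import *
im=r.snapshot('side');cv2.imwrite('pics/s2.png',cv2.resize(im[100:300,260:480],None,fx=2.7,fy=2.7))"
```

```text
5.4 [ 0.5863 -0.1254  0.0972] qd 0.0012567796893230424 1.0016896694309299 0.0 [0.53699464 0.21389124 0.20479969]
delta [0.0006 0.0002 0.0002] 8.922529943215654 [ 1.e-03 -2.e-04 -1.e+00]
```

View pics/s2.png

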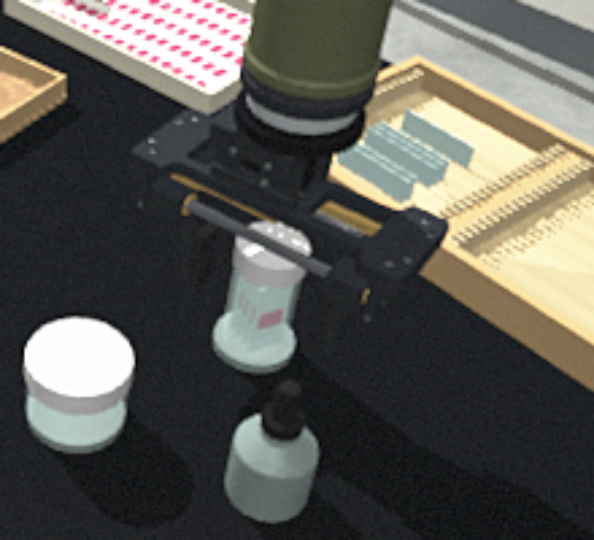

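The jar stands centred between the open fingers and upright. Closing gently.

Call:
play_rows(
  translation=[
    [0, 0, 0],
    [0, 0, 0],
    [0, 0, 0],
    [0, 0, 0],
    [0, 0, 0],
    [0, 0, 0],
    [0, 0, 0],
    [0, 0, 0],
    [0, 0, 0],
    [0, 0, 0],
    [0, 0, 0],
    [0, 0, 0],
  ],
  delta_rot=[
    [0, 0, 0],
    [0, 0, 0],
    [0, 0, 0],
    [0, 0, 0],
    [0, 0, 0],
    [0, 0, 0],
    [0, 0, 0],
    [0, 0, 0],
    [0, 0, 0],
    [0, 0, 0],
    [0, 0, 0],
    [0, 0, 0],
  ],
  grip=[0.8, 0.6, 0.4, 0.25, 0.18, 0.12, 0.06, 0.02, -0.04, -0.1, -0.2, -0.3],
  squeeze=9,
)

```text
clock: 6.95
tool_pos: [0.586, -0.1254, 0.0967]
eef_rot: [0.997, 0.078, 0.0, 0.0]
contact_force: [0.6, -1.7, -1.2]
opening: 0.536
finger_force: 9.1
```

It holds at 9 N. The opening of about 47 mm suggests the pads are bearing on the cap rim. I'll do a short test lift and look.

Call:
play_rows(
  translation=[
    [0, 0, -0.003],
    [0, 0, -0.005],
    [0, 0, -0.01],
    [0, 0, -0.01],
    [0, 0, 0],
    [0, 0, 0],
  ],
  delta_rot=[
    [0, 0, 0],
    [0, 0, 0],
    [0, 0, 0],
    [0, 0, 0],
    [0, 0, 0],
    [0, 0, 0],
  ],
  grip=[-0.3, -0.3, -0.3, -0.3, -0.3, -0.3],
)

```text
clock: 7.7
tool_pos: [0.5859, -0.1253, 0.1248]
eef_rot: [0.997, 0.078, 0.0, 0.0]
contact_force: [0.3, 0.5, -1.7]
opening: 0.536
finger_force: 9.1
```

```bash
python3 d.py .587 -.1255 .097; python3 -c "
from h import *
im=r.snapshot('side');cv2.imwrite('pics/s3.png',cv2.resize(im[150:270,290:440],None,fx=4,fy=4,interpolation=2))"
```

```text
7.7 [ 0.5859 -0.1253  0.1248] qd 0.008815259073383295 0.5362364230525782 9.128196439705789 [ 0.31040079  0.52532314 -1.74314714]
delta [0.001  0.0004 0.0278] 8.931256231694324 [ 1.e-04 -1.e-04 -1.e+00]
```

View pics/s3.png

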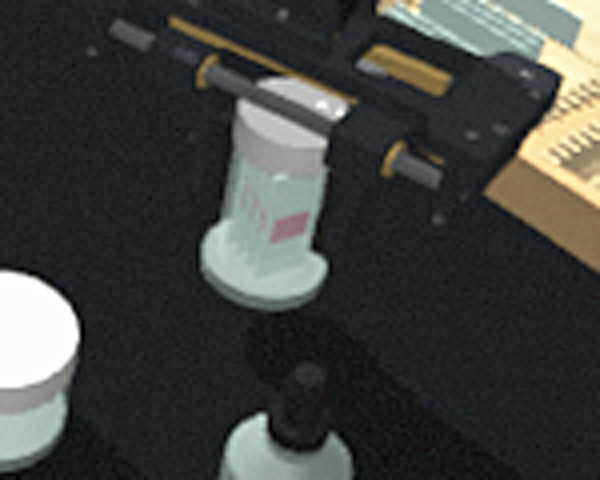

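The jar is off the bench (shadow detached), upright and steady at 9 N. Lifting higher and carrying it over the free compartment.

Call:
play_rows(
  translation=[
    [0, 0, -0.01],
    [0, 0, -0.02],
    [0, 0, -0.025],
    [0, 0, -0.02],
    [0.0025, -0.0077, 0],
    [0.005, -0.0154, 0],
    [0.0075, -0.023, 0],
    [0.01, -0.0307, 0],
    [0.01, -0.0307, 0],
    [0.01, -0.0307, 0],
    [0.01, -0.0307, 0],
    [0.01, -0.0307, 0],
    [0.01, -0.0307, 0],
    [0.01, -0.0307, 0],
    [0.01, -0.0307, 0],
    [0.0075, -0.023, 0],
    [0.005, -0.0154, 0],
    [0.0025, -0.0077, 0],
    [0, 0, 0],
    [0, 0, 0],
  ],
  delta_rot=[
    [0, 0, 0],
    [0, 0, 0],
    [0, 0, 0],
    [0, 0, 0],
    [0, 0, 0],
    [0, 0, 0],
    [0, 0, 0],
    [0, 0, 0],
    [0, 0, 0],
    [0, 0, 0],
    [0, 0, 0],
    [0, 0, 0],
    [0, 0, 0],
    [0, 0, 0],
    [0, 0, 0],
    [0, 0, 0],
    [0, 0, 0],
    [0, 0, 0],
    [0, 0, 0],
    [0, 0, 0],
  ],
  grip=[-0.3, -0.3, -0.3, -0.3, -0.3, -0.3, -0.3, -0.3, -0.3, -0.3, -0.3, -0.3, -0.3, -0.3, -0.3, -0.3, -0.3, -0.3, -0.3, -0.3],
)

```text
clock: 10.25
tool_pos: [0.6424, 0.2238, 0.1997]
eef_rot: [0.997, 0.077, -0.0, 0.001]
contact_force: [0.5, 0.8, -1.0]
opening: 0.534
finger_force: 9.1
```

```bash
python3 d.py .6415 .226 .1037; python3 -c "
from h import *
a,b=r.snapshot('side'),r.snapshot('top');cv2.imwrite('pics/s4.png',np.hstack([cv2.resize(a[50:210,150:350],None,fx=2,fy=2),cv2.resize(b[60:220,60:260],None,fx=2,fy=2)]))"
```

```text
10.25 [0.6424 0.2238 0.1997] qd 0.0026683608206234362 0.5343386474606613 9.135469780303538 [ 0.52557438  0.75972663 -1.00066954]
delta [-0.0005 -0.0024  0.096 ] 8.825316130948487 [-2.0e-04 -1.4e-03 -1.0e+00]
```

View pics/s4.png

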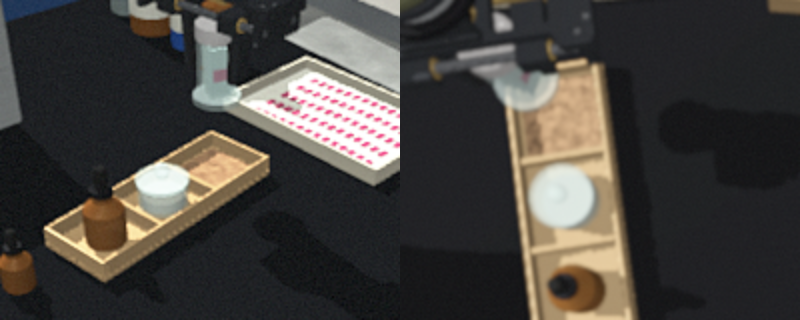

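The jar is held upright above the free compartment; its offset in the top view is parallax from the height. Descending to 10 mm above the cork.

Call:
play_rows(
  translation=[
    [0, -0.0024, 0.01],
    [0, 0, 0.015],
    [0, 0, 0.015],
    [0, 0, 0.015],
    [0, 0, 0.015],
    [0, 0, 0.01],
    [0, 0, 0.006],
    [0, 0, 0],
    [0, 0, 0],
  ],
  delta_rot=[
    [0, 0, 0],
    [0, 0, 0],
    [0, 0, 0],
    [0, 0, 0],
    [0, 0, 0],
    [0, 0, 0],
    [0, 0, 0],
    [0, 0, 0],
    [0, 0, 0],
  ],
  grip=[-0.3, -0.3, -0.3, -0.3, -0.3, -0.3, -0.3, -0.3, -0.3],
)

```text
clock: 11.48
tool_pos: [0.6422, 0.228, 0.1143]
eef_rot: [0.997, 0.078, 0.001, -0.0]
contact_force: [0.4, 0.7, -2.0]
opening: 0.537
finger_force: 9.1
```

```bash
python3 d.py .6415 .226 .1037; python3 - <<'E'
from m import *
a,b=r.snapshot('side'),r.snapshot('top')
ed=lambda M:cv2.morphologyEx(M.astype(np.uint8),4,np.ones((2,2)))>0
z=r.get_state()["tool_pos"][2]-.0967
for n,i in(("side",a),("top",b)): i[ed(jar(n,[.6423,.2264],z))]=(0,255,0)
cv2.imwrite('pics/s5.png',np.hstack([cv2.resize(a[50:190,180:340],None,fx=2.5,fy=2.5),cv2.resize(b[60:200,70:230],None,fx=2.5,fy=2.5)]))
E
```

```text
11.475 [0.6422 0.228  0.1143] qd 0.004573705879623537 0.5367508956107941 9.12959445733577 [ 0.42144111  0.67356286 -2.03381617]
delta [-0.0011  0.0019  0.0106] 8.930071960374928 [ 1.1e-03  3.0e-04 -1.0e+00]
```

View pics/s5.png

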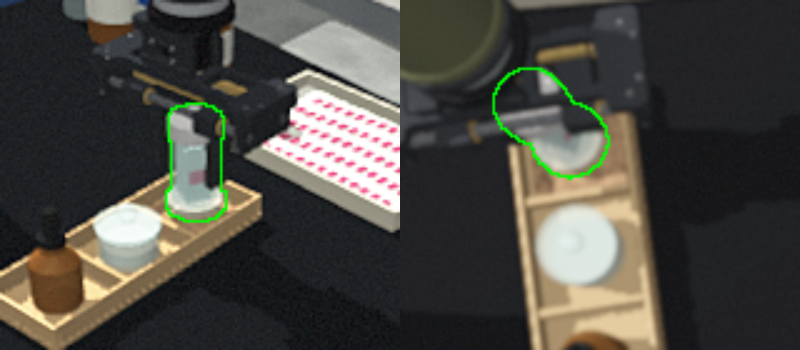

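The held jar matches its expected outline in both views and sits inside the compartment walls. Setting it down in small steps.

Call:
play_rows(
  translation=[
    [-0.001, 0.0019, 0.003],
    [0, 0, 0.002],
    [0, 0, 0.002],
    [0, 0, 0.001],
    [0, 0, 0.001],
    [0, 0, 0.0005],
    [0, 0, 0],
    [0, 0, 0],
  ],
  delta_rot=[
    [0, 0, 0],
    [0, 0, 0],
    [0, 0, 0],
    [0, 0, 0],
    [0, 0, 0],
    [0, 0, 0],
    [0, 0, 0],
    [0, 0, 0],
  ],
  grip=[-0.3, -0.3, -0.3, -0.3, -0.3, -0.3, -0.3, -0.3],
)

```text
clock: 12.58
tool_pos: [0.6412, 0.2258, 0.1042]
eef_rot: [0.997, 0.078, 0.0, 0.0]
contact_force: [0.6, 0.3, -1.8]
opening: 0.532
finger_force: 9.1
```

```bash
python3 d.py .6415 .226 .1037
```

```text
12.575 [0.6412 0.2258 0.1042] qd 0.002698615683057582 0.5322950340840691 9.13562121335417 [ 0.61805876  0.33469927 -1.78710087]
delta [ 0.0003 -0.0001  0.0005] 8.929074224156903 [ 1.e-04 -1.e-04 -1.e+00]
```

Call:
play_rows(
  translation=[
    [0, 0, 0.0005],
    [0, 0, 0.0003],
    [0, 0, 0],
    [0, 0, 0],
  ],
  delta_rot=[
    [0, 0, 0],
    [0, 0, 0],
    [0, 0, 0],
    [0, 0, 0],
  ],
  grip=[-0.3, -0.3, -0.3, -0.3],
)

```text
clock: 13.08
tool_pos: [0.6413, 0.2258, 0.1037]
eef_rot: [0.997, 0.078, 0.0, 0.0]
contact_force: [0.4, -0.1, 1.6]
opening: 0.533
finger_force: 9.0
```

The vertical force rose from -1.8 to +1.6 N, so the jar rests on the cork. Releasing slowly.

Call:
play_rows(
  translation=[
    [0, 0, 0],
    [0, 0, 0],
    [0, 0, 0],
    [0, 0, 0],
    [0, 0, 0],
    [0, 0, 0],
    [0, 0, 0],
    [0, 0, 0],
    [0, 0, 0],
  ],
  delta_rot=[
    [0, 0, 0],
    [0, 0, 0],
    [0, 0, 0],
    [0, 0, 0],
    [0, 0, 0],
    [0, 0, 0],
    [0, 0, 0],
    [0, 0, 0],
    [0, 0, 0],
  ],
  grip=[0.08, 0.12, 0.18, 0.25, 0.35, 0.5, 0.6, 0.6, 0.6],
)

```text
clock: 14.2
tool_pos: [0.6411, 0.2258, 0.1034]
eef_rot: [0.997, 0.078, 0.0, 0.0]
contact_force: [-0.4, 0.9, -0.4]
opening: 0.799
finger_force: 0.0
```

Next, straight up and then back out of the way.

Call:
play_rows(
  translation=[
    [0, 0, -0.005],
    [0, 0, -0.015],
    [0, 0, -0.025],
    [0, 0, -0.03],
    [0, 0, -0.03],
    [0, 0, -0.03],
    [0, 0, -0.03],
    [0, 0.02, -0.01],
    [0, 0.035, 0],
    [0, 0.04, 0],
    [0, 0.04, 0],
    [0, 0.04, 0],
    [0, 0.04, 0],
    [0, 0.03, 0],
    [0, 0.02, 0],
    [0, 0, 0],
    [0, 0, 0],
  ],
  delta_rot=[
    [0, 0, 0],
    [0, 0, 0],
    [0, 0, 0],
    [0, 0, 0],
    [0, 0, 0],
    [0, 0, 0],
    [0, 0, 0],
    [0, 0, 0],
    [0, 0, 0],
    [0, 0, 0],
    [0, 0, 0],
    [0, 0, 0],
    [0, 0, 0],
    [0, 0, 0],
    [0, 0, 0],
    [0, 0, 0],
    [0, 0, 0],
  ],
  grip=[0.6, 0.6, 0.6, 0.6, 0.6, 0.6, 0.6, 0.6, 0.6, 0.6, 0.6, 0.6, 0.6, 0.6, 0.6, 0.6, 0.6],
)

```text
clock: 16.32
tool_pos: [0.6821, -0.0342, 0.2782]
eef_rot: [0.997, 0.079, -0.0, -0.001]
contact_force: [0.9, 0.9, -0.7]
opening: 0.804
finger_force: 0.0
```

```bash
python3 - <<'E'
from m import *
I={}
for n in("side","top"):
    i=r.snapshot(n); d=r.silhouettes(n,"staining_jar")
    if d:
        S=d[0]["pixels"].astype(bool);o=fit(lambda p:iou(jar(n,p,.007),S),[.642,.226],[.006,.006]);print(n,o.x.round(4),round(o.fun,3),d[0]["confidence"])
    i[cv2.morphologyEx(jar(n,[.642,.226],.007).astype(np.uint8),4,np.ones((2,2)))>0]=(0,255,0);I[n]=i
    for t in("dropper_bottle","weighing_dish"): print(t,[np.round(d["point"],3) for d in r.look_for(n,t)[:2]])
cv2.imwrite('pics/s6.png',np.hstack([cv2.resize(I["side"][70:200,150:310],None,fx=2.5,fy=2.5),cv2.resize(I["top"][75:205,70:230],None,fx=2.5,fy=2.5)]))
print(r.get_state()["clock"])
E
```

```text
side [0.6404 0.2248] -0.925 0.76
dropper_bottle [array([0.356, 0.186, 0.029])]
weighing_dish [array([0.541, 0.202, 0.045])]
top [0.6432 0.2256] -0.902 0.62
dropper_bottle [array([0.359, 0.19 , 0.035]), array([0.463, 0.189, 0.052])]
weighing_dish [array([0.551, 0.206, 0.042])]
16.725
```

View pics/s6.png

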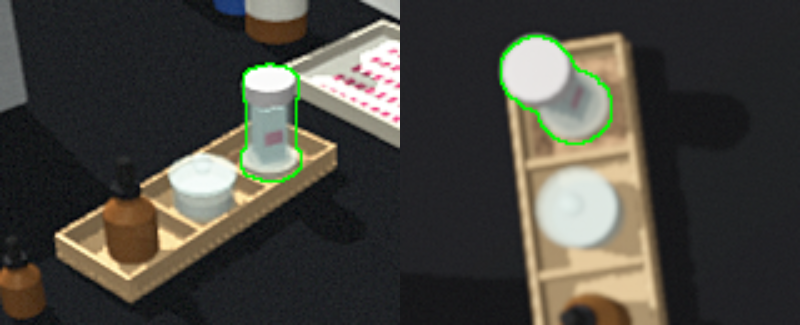

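The jar stands upright on the cork within about 2 mm of centre. The dish and amber bottle haven't moved, and the gripper is clear.

```bash
python3 -c "
from plant import r
print(r.finish_job())"
```

```text
the job is handed in; nothing more can be done
None
```

The staining jar is standing upright on the cork pad of the free compartment, within about 2 mm of centre; I gripped it at about 9 N, the two pieces already in the rack did not move, and I handed the job in at about 17 s.

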